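# Load a cheese bar under the sprung hold-down

### The job

Take the long cheese bar from the wooden tray, lay it flat on the white portioning board and slide it lengthwise under the upturned tip of the sprung steel hold-down arm, so that its nose pushes the arm up, until the nose is up against the low end stop. Leave it there lying flat, centred and lined up with the board, with the arm bearing down on it, and let go.

Things in the scene. Friction and masses are not known exactly. Their poses are not given: they have to be found in the camera images.
- long_bar_center (a point): Centre, half-way up, of the long cheese bar: loose, pale yellow, 180 x 46 x 44 mm (length, width, height), 0.36 kg, both ends alike. x along its length, z up. It starts flat on a 12 mm thick wooden tray on the robot's right, pointing roughly away from the robot. Beside it, in any order 115 mm apart, lie two unwanted cheeses of the same colour: a 90 mm short block, a 68 mm round.
- seat (a point): Where the bar's centre must end: above the middle of the fixed white board (400 x 150 x 18 mm; place and yaw vary), 22 mm over its top. x along the board the way the bar slides in, roughly to the robot's left; y across, z up. Low steel end stop (90 mm wide, 20 high): near face at x = +90 mm. Arm's post at x = +167 mm. Board clear for the bar from x = -200 mm to the arm.
- foot (a point): Centre of the round bearing foot (12 mm thick, 30 wide) of the steel hold-down arm, on the board's centre line at seat x = +57 mm; its underside is 30 mm above the board at rest. The arm, 22 mm wide, runs from its hinge (70 mm above the board, on the post) down to the foot, then turns up as a lead-in ending at seat x = +15 mm, its underside 54 mm up at rest, tip top 82 mm up with the bar under.
- hold_down (a joint): Angle of the sprung arm: 0 at rest, growing as its foot is lifted, up to 0.9; about 0.13 with the long bar under the foot. The spring presses the foot down with 3 N at rest, about 4 to 5 N on the bar; the arm never stays up by itself. A bar lying flat with its nose short of the lead-in is clear; slid on, its nose lifts the arm.

How it is judged:
By the outcome, as a careful person would: the job done as asked, in the order asked, and still so for the second after the job is handed in, with the robot touching nothing.
It also fails if it takes over 35 s, if anything falls off the work surface, if the arm or the gripper's body presses on something with over 40 N, if the wrist force passes 120 N, or if a joint passes its speed limit or range.

### The arm

A 6-joint arm with a two-finger parallel gripper is mounted at the origin on the work surface. World frame = base frame: x ahead of the robot, y to its left, z up, the work surface at z = 0. Lengths are in m, angles in degrees, forces in N, time in s.
With the tool pointing down it reaches from about 0.35 to 0.925 m from the base axis. Payload 6.4 kg.
Tool frame: the origin (TCP) lies on the centre line of the jaws, within the pads' length; the fingertips stand 25 mm ahead of it and the grasp point (between the pads) lies 6 mm ahead of it (nose_length is the distance from the TCP to the fingertips, in m); y points along the fingers, x is the direction in which the jaws open and shut, and the axes are right-handed (so a half turn about y gives the same grasp; the last joint's range is limited). The gripper opens to 94 mm and grips with 3 to 60 N. Pads are 16 mm wide; open, the fingers measure 119 mm over their backs; the gripper's body (75 mm by 177 mm) begins 78 mm behind the grasp point.
Start: joints at [-76.725, 14.043, 89.255, -0, 76.702, -9.975], TCP at [0.257, -0.597, 0.23] pointing down, gripper open.
Joint ranges: [-179.41, 179.41], [-58.25, 129.5], [7.25, 145.43], [-54.29, 234.29], [11.92, 165.04], [-157.13, 157.13]. Speed limits (degrees/s): [147.25, 147.25, 180, 180, 180, 180].

### API

Orientations are given as a 3x3 rotation matrix whose columns are the frame's x, y, z axes.
In Python, from station import * gives the robot as it stands. The module is installed in compiled form; this text tells all that it offers. Calls block until the motion is done:
- move_to(position, orientation): joint-space move of the TCP to a pose.
- move_linear(position, orientation=None, max_speed=0.15): straight line of the TCP; orientation=None keeps the orientation; max_speed is the mean speed in m/s.
- move_joints(angles): joint-space move.
- move_gripper(opening): finger opening in m; the grip force is fixed at half the most; returns when the fingers have stopped.
- pause(seconds).
- ik(position, orientation): joint angles nearest the present ones, or None.
- snapshot(name): name is "scene" or "top"; returns a dict with "image" (480x640x3 uint8, red, green, blue), "intrinsics" (3x3 intrinsics, pixels), "extrinsics" (4x4, takes a point from camera to world coordinates). Camera axes: x right, y up, looking along -z (the intrinsics and any distortion apply to the point x, -y, -z); pixel columns grow to the right and rows downward; lengths in m; the calibration is good to about 2 mm. A picture is of the moment at which its call begins. There is no depth.
A pose or a line that the arm cannot do raises Unreachable and nothing moves.
- finish_job(): hands the job in, once; it reports no verdict.
Trained networks look in the newest picture that a camera, given by its name, has taken for a name from the list of things; names that differ only in an ending like _2 or _b are one class to them, and where a whole thing is asked for, a point or a joint stands for the part that bears it (a point fixed in the world has none). Each returns a list of dicts, best first, with "confidence" (0 to 1); they miss things now and then, are a little off and sometimes report something else, mostly with a low value. They report only what shows in the picture. A call takes as long as a camera call.
- spot_in(name, camera): "xy" ([column, row] in pixels, amid what is visible of it).
- masks_of(name, camera): "pixels" (480x640 bool, what is visible of it) and "xy" ([column, row] in pixels, amid what is visible of it).
Readings, each from a call of its own:
- read_t(): time.
- read_joint_positions(): joint angles.
- read_joint_velocities(): joint speeds.
- read_joint_efforts(): joint torques, N m.
- read_position(): TCP position.
- read_tool_rot(): TCP orientation.
- read_ft_force(): force on the tool from outside, world axes, zero at the start.
- read_ft_torque(): the same for the moment, N m.
- read_opening(): finger opening in m.
Only numpy, scipy, OpenCV 4.12 (cv2) and the standard library are available. Lean on these libraries where they do the work, as an engineer would, in place of code of your own. Each camera call takes 0.05 s, during which the arm holds its last target. There are 200 camera calls.

## Working session

There is one attempt and no reset: what is moved stays moved. The work goes in short steps, each a Python script; the robot and the scene stay as the last script left them, time stands still between calls to the robot, and variables do not carry over. Pictures are saved under pics/ and viewed, about 8 in all and at most 12, crops included, and the job is handed in when it is done.

```bash
mkdir -p pics; ls
python3 - <<'E'
from station import *
import cv2, numpy as np
np.set_printoptions(precision=4,suppress=True)
for c in ["scene","top"]:
    s=snapshot(c); cv2.imwrite(f"pics/a_{c}.png",s["image"][:,:,::-1])
    print(c,s.keys(),s["intrinsics"],s["extrinsics"])
    for n in ["long_bar_center","seat","foot","hold_down"]:
        try:
            for d in masks_of(n,c): print(n,d["confidence"],d["xy"],d["pixels"].sum(), cv2.minAreaRect(np.argwhere(d["pixels"])[:,::-1].astype(np.float32)))
        except Exception as e: print(n,e)
print(read_t(),read_tool_rot(),read_position())
E
```

```text
pics
scene dict_keys(['image', 'intrinsics', 'extrinsics']) [[476.9565   0.     316.4272]
 [  0.     476.9565 232.6742]
 [  0.       0.       1.    ]] [[ 0.7916 -0.5214  0.3186  0.888 ]
 [ 0.6109  0.6676 -0.4255 -0.5239]
 [ 0.0092  0.5315  0.847   1.0144]
 [ 0.      0.      0.      1.    ]]
long_bar_center 0.89 [279.5, 285.3] 1925 ((278.9075012207031, 284.17852783203125), (81.1426773071289, 25.141281127929688), 37.694236755371094)
seat 0.63 [349.7, 206.5] 7989 ((348.4707336425781, 200.5634002685547), (62.64920425415039, 148.13706970214844), 24.775142669677734)
foot 0.88 [363.2, 159.2] 399 ((363.39593505859375, 158.45684814453125), (9.77814769744873, 51.45919418334961), 22.520565032958984)
hold_down 0.92 [364.9, 157.5] 464 ((363.53448486328125, 158.4137725830078), (11.698806762695312, 52.73746871948242), 21.801406860351562)
top dict_keys(['image', 'intrinsics', 'extrinsics']) [[434.1055   0.     320.361 ]
 [  0.     434.1055 232.8102]
 [  0.       0.       1.    ]] [[ 0.0273  0.9899 -0.1393  0.4397]
 [-0.9988  0.0327  0.036  -0.0329]
 [ 0.0402  0.1382  0.9896  0.9129]
 [ 0.      0.      0.      1.    ]]
long_bar_center 0.95 [382.7, 252.1] 2309 ((381.7891540527344, 247.77154541015625), (27.53797721862793, 90.04798889160156), 2.2906100749969482)
seat 0.76 [236.7, 253.6] 14423 ((232.50689697265625, 254.04617309570312), (74.47640991210938, 204.12367248535156), 76.31597900390625)
foot 0.63 [179.5, 263.6] 1017 ((181.73025512695312, 262.63690185546875), (15.061293601989746, 87.87408447265625), 78.55066680908203)
hold_down 0.79 [184.9, 263.3] 929 ((181.8461456298828, 262.23077392578125), (13.335895538330078, 86.6833267211914), 78.69007110595703)
0.5 [[ 0.3948 -0.0001  0.9188]
 [-0.9188  0.0001  0.3948]
 [-0.0001 -1.     -0.    ]] [ 0.2566 -0.5972  0.2304]
```

View images.

View pics/a_top.png

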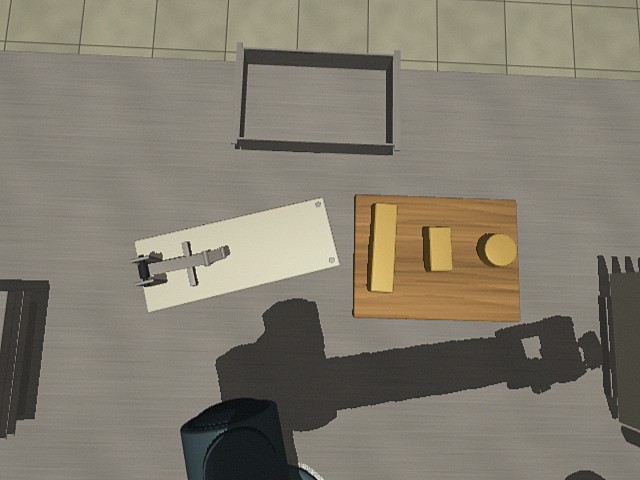

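View pics/a_scene.png

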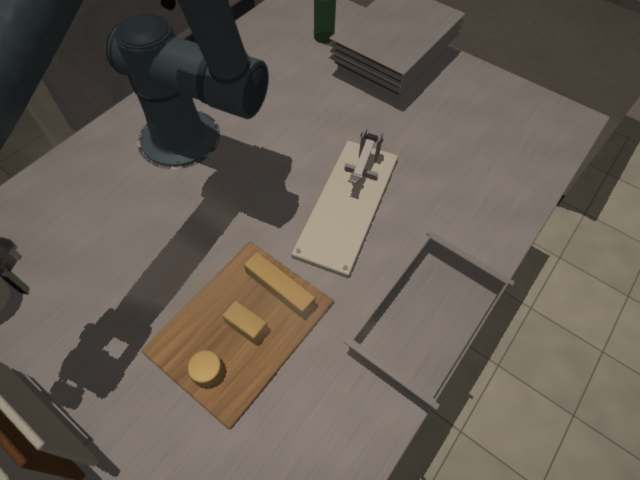

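```bash
cat > h.py <<'E'
from station import *
import cv2, numpy as np
from scipy.optimize import minimize
np.set_printoptions(precision=4,suppress=True)
def proj(P,s):
    E=np.linalg.inv(s["extrinsics"]); p=P@E[:3,:3].T+E[:3,3]
    p=p*[1,-1,-1]; u=p@s["intrinsics"].T
    return u[:,:2]/u[:,2:]
def box(q,L,W,z0,z1):
    c,n=np.cos(q[2]),np.sin(q[2])
    return np.array([[q[0]+c*a-n*b,q[1]+n*a+c*b,z] for a in(-L/2,L/2) for b in(-W/2,W/2) for z in(z0,z1)])
def sil(P,s):
    h=cv2.convexHull(proj(P,s).astype(np.float32))
    im=np.zeros((480,640),np.uint8)
    cv2.fillPoly(im,[np.round(h*256).astype(np.int32)],255,cv2.LINE_AA,8); return im/255.
def fit(q0,dims,obs):
    def cost(q):
        q=q*np.array([1,1,5]);t=0
        for m,s,ign in obs:
            a=sil(box(q,*dims),s); t+=(abs(a-m)*~ign).sum()/m.sum()
        return t
    x0=np.array(q0)/[1,1,5]
    for d in(.01,.003):
        sm=np.vstack([x0]+[x0+d*e for e in np.eye(3)])
        r=minimize(cost,x0,method="Nelder-Mead",options=dict(initial_simplex=sm,xatol=1e-5,fatol=1e-6,maxiter=400)); x0=r.x
    return r.x*[1,1,5],r.fun
def rot(yaw):  # jaws opening along (-sin,cos) of yaw, fingers down
    x=np.array([-np.sin(yaw),np.cos(yaw),0]);y=np.array([0,0,-1.]);return np.column_stack([x,y,np.cross(x,y)])
E
python3 - <<'E'
from h import *
B,K=[],[]
for c in["scene","top"]:
    s=snapshot(c)
    B.append((masks_of("long_bar_center",c)[0]["pixels"],s,np.zeros((480,640),bool)))
    m=masks_of("seat",c)[0]["pixels"]
    h=masks_of("hold_down",c)[0]["pixels"]
    ign=cv2.dilate(h.astype(np.uint8),np.ones((45,45)))>0
    K.append((m,s,ign))
o=s["image"].copy()
for nm,q0,d,obs in[("bar",(.44,-.15,1.57),(.18,.046,.012,.056),B),("board",(.42,.15,1.8),(.4,.15,0,.018),K)]:
    for n,ob in[("both",obs),("scene",obs[:1]),("top",obs[1:])]:
        q,f=fit(q0,d,ob);print(nm,n,q[:2],np.degrees(q[2]),f)
    q,f=fit(q0,d,obs)
    for im,(m,s,i) in zip(["scene","top"],obs):
        o=s["image"].copy() if nm=="bar" else cv2.imread(f"pics/f_{im}.png")
        h=cv2.convexHull(proj(box(q,*d),s).astype(np.float32)).astype(int)
        cv2.polylines(o,[h.astype(np.int32)],True,(0,0,255),1)
        o[cv2.morphologyEx(m.astype(np.uint8),cv2.MORPH_GRADIENT,np.ones((2,2)))>0]=(0,255,0)
        cv2.imwrite(f"pics/f_{im}.png",o if nm=="board" else o[:,:,::-1])
a=cv2.imread("pics/f_scene.png")[110:330,200:420];b=cv2.imread("pics/f_top.png")[180:330,120:420]
cv2.imwrite("pics/b.png",np.hstack([cv2.resize(a,(400,400)),cv2.resize(b,(400,200)).repeat(2,0)]) if 0 else np.vstack([cv2.resize(b,(600,300)),np.pad(cv2.resize(a,(300,300)),((0,0),(0,300),(0,0)))]))
print(read_t())
E
```

```text
bar both [ 0.4939 -0.1592] 94.98763863693028 2.8191437867752054
bar scene [ 0.5364 -0.1917] 176.48627902886292 0.09188730482009505
bar top [ 0.4991 -0.1313] 81.02435509129087 1.4558026498027021
board both [0.5178 0.106 ] 105.24713979717114 0.05591865326746123
board scene [0.5156 0.1084] 105.75164464095553 0.025155354834192317
board top [0.5197 0.1064] 105.31548988016232 0.028682787014256483
0.9
```

View pics/b.png

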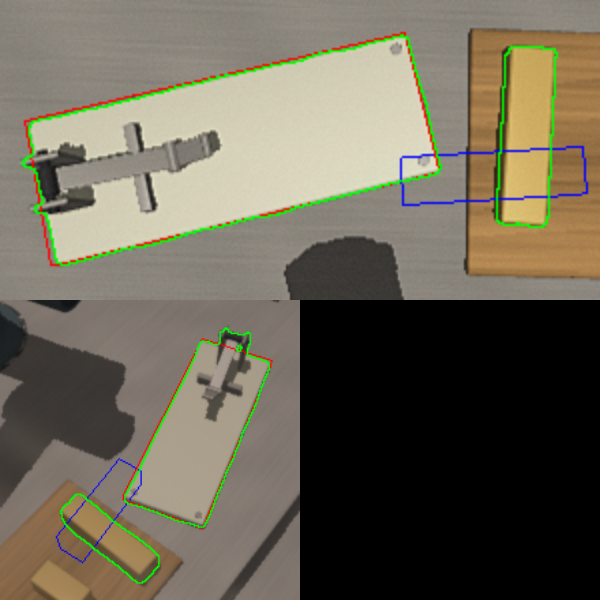

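Run:
```python
from h import *
B=[]
for c in["scene","top"]:
    s=snapshot(c)
    B.append((masks_of("long_bar_center",c)[0]["pixels"],s,np.zeros((480,640),bool)))
for n,ob in[("both",B),("scene",B[:1]),("top",B[1:])]:
    q,f=fit((.535,-.19,-.06),(.18,.046,.012,.056),ob);print(n,q[:2],np.degrees(q[2]),f)
Y=np.radians(105.4)
for k in(0,180):
  for y,p in[(-3.5,(.535,-.19,.05)),(105.4,(.5178-.11*np.cos(Y),.106-.11*np.sin(Y),.06)),(105.4,(.5178,.106,.06))]:
    print(k,y,ik(p,rot(np.radians(y+k))))
```

```text
both [ 0.5364 -0.1916] -3.37705905665778 0.2322963971012023
scene [ 0.5333 -0.1907] -3.642340360244969 0.11498651120964991
top [ 0.5366 -0.1914] -2.957360581280072 0.1071229377883187
0 -3.5 [ -30.9914   16.6142  107.0947   -0.       56.291  -117.4914]
0 105.4 [-11.8843  13.2005 110.0419  -0.      56.7577 152.7157]
0 105.4 None
180 -3.5 [-30.9914  16.6142 107.0947  -0.      56.291   62.5086]
180 105.4 [-11.8843  13.2005 110.0419  -0.      56.7577 -27.2843]
180 105.4 [ -0.7313  10.9663 112.7243  -0.      56.3094 -16.1313]
```

Run:
```python
from h import *
b=np.array([.536,-.1913]);R=rot(np.radians(-3.3+180))
Y=np.radians(105.35);u=np.array([np.cos(Y),np.sin(Y)]);S=np.array([.5178,.1062])
R2=rot(Y+np.pi)
move_to([*b,.13],R); move_linear([*b,.044])
f0=read_ft_force();move_gripper(0.0);print("open",read_opening(),read_t())
move_linear([*b,.17]);print(read_opening(),read_ft_force()-f0)
P=S-.112*u
move_to([*P,.17],R2);move_linear([*P,.07],max_speed=.2)
fa=read_ft_force();move_linear([*P,.052],max_speed=.05)
print(read_ft_force()-fa,read_position(),read_opening(),read_t())
for c in["scene","top"]:
    s=snapshot(c);cv2.imwrite(f"pics/c_{c}.png",s["image"][:,:,::-1])
a=cv2.imread("pics/c_scene.png")[100:340,180:420];b=cv2.imread("pics/c_top.png")[160:360,120:420]
cv2.imwrite("pics/c.png",np.hstack([cv2.resize(a,(360,360)),cv2.resize(b,(440,293))if 0 else np.pad(cv2.resize(b,(440,293)),((0,67),(0,0),(0,0)))]))
```

```text
open 0.045878807025534964 4.45
0.04594545516438158 [-0.0534 -0.3024 -5.2353]
[-1.3492 -0.501  -0.2885] [ 0.5473 -0.0017  0.0518] 0.045468433589554186 7.9917
```

View pics/c.png

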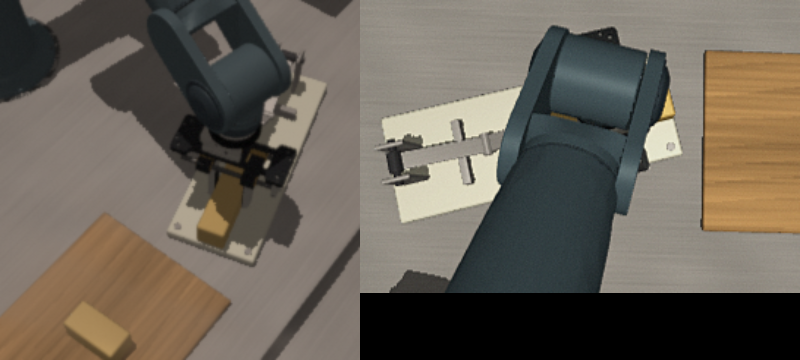

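Run:
```python
from h import *
p=read_position();R=read_tool_rot();fa=read_ft_force()
for z in(.051,.050,.0492):
    move_linear([p[0],p[1],z],max_speed=.02);f=read_ft_force()-fa;print(z,f)
    if f[2]>4:break
move_gripper(.07);print(read_t())
move_linear([p[0],p[1],.14],max_speed=.2)
R2=rot(np.radians(105.35+180))
move_to([.42,-.12,.22],R2)   # clear the view
B,K=[],[]
for c in["scene","top"]:
    s=snapshot(c);cv2.imwrite(f"pics/d_{c}.png",s["image"][:,:,::-1])
    B.append((masks_of("long_bar_center",c)[0]["pixels"],s,np.zeros((480,640),bool)))
for n,ob in[("both",B),("scene",B[:1]),("top",B[1:])]:
    q,f=fit((p[0],p[1],np.radians(105.3)),(.18,.046,.018,.062),ob);print(n,q[:2],np.degrees(q[2]),f)
print(p,read_t())
a=cv2.imread("pics/d_scene.png")[100:340,180:420];b=cv2.imread("pics/d_top.png")[160:360,120:420]
cv2.imwrite("pics/d.png",np.hstack([cv2.resize(a,(360,360)),np.pad(cv2.resize(b,(440,293)),((0,67),(0,0),(0,0)))]))
```

```text
0.051 [-1.1012 -0.6374 -0.6121]
0.05 [-0.5376  0.7702 -0.5323]
0.0492 [-4.5803  1.0359 10.001 ]
9.425
both [ 0.5486 -0.0011] 106.972834481396 0.25004931715852924
scene [0.5468 0.0004] 107.42954757846954 0.141251575869746
top [ 0.5482 -0.001 ] 105.81973183756627 0.07834086142224311
[ 0.5477 -0.0019  0.0522] 11.0167
```

View pics/d.png

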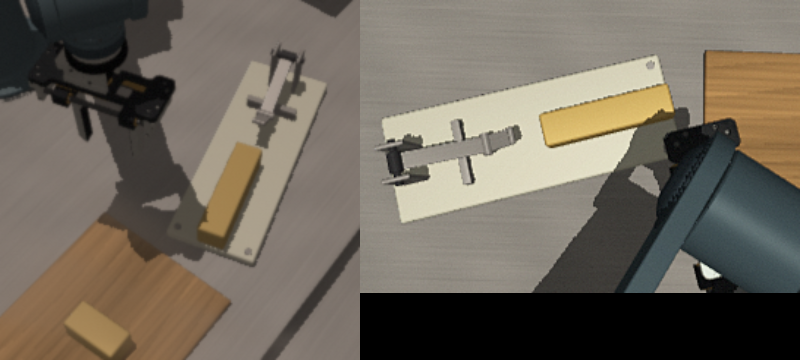

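Run:
```python
from h import *
Y=np.radians(105.4);u=np.array([np.cos(Y),np.sin(Y)]);S=np.array([.5178,.1062]);R=rot(Y+np.pi)
g=lambda a:S+(a-.025)*u
at=lambda a,z=.052:[*g(a),z]
move_to(at(-.111,.14),R);move_linear(at(-.111),max_speed=.2)
fa=read_ft_force();move_gripper(0.);print(read_opening(),read_ft_force()-fa,read_t())
fu=lambda:(read_ft_force()-fa)
for a in(-.07,-.04,-.02,-.008):
    move_linear(at(a),max_speed=.06);f=fu();print(a,f[:2]@u,f,read_t())
a=-.008
while a<.008:
    a+=.002;move_linear(at(a),max_speed=.03);f=fu();print(a,f[:2]@u,f[2],read_opening())
    if f[:2]@u<-16:break
print((read_position()[:2]-S)@u,read_t())
for c in["scene","top"]:
    s=snapshot(c);cv2.imwrite(f"pics/e_{c}.png",s["image"][:,:,::-1])
a=cv2.imread("pics/e_scene.png")[80:320,200:440];b=cv2.imread("pics/e_top.png")[160:360,80:380]
cv2.imwrite("pics/e.png",np.hstack([cv2.resize(a,(360,360)),np.pad(cv2.resize(b,(440,293)),((0,67),(0,0),(0,0)))]))
```

```text
0.04586520227441546 [-2.6532  0.2717  5.508 ] 12.8667
-0.07 -2.003358414186417 [ 0.5536 -1.9255  5.629 ] 13.7
-0.04 -12.638805812311398 [  4.0219 -12.0017   1.945 ] 14.35
-0.02 -5.159174325542498 [ 2.4633 -4.6728  5.1489] 14.8333
-0.008 -4.3389285784390985 [ 0.4052 -4.3889  5.3212] 15.1833
-0.006 -7.811722241734261 4.775976829048618 0.045476155054819736
-0.004 -7.833305005287853 4.621729719840448 0.04607577446657377
-0.002 -8.665765108339544 5.275104113230185 0.04583589647492835
0.0 -9.475713614369791 4.50563204191045 0.04604426456832797
0.002 -17.795600656597237 1.901260156653327 0.045974022300637164
-0.026192930620978758 16.4333
```

View pics/e.png

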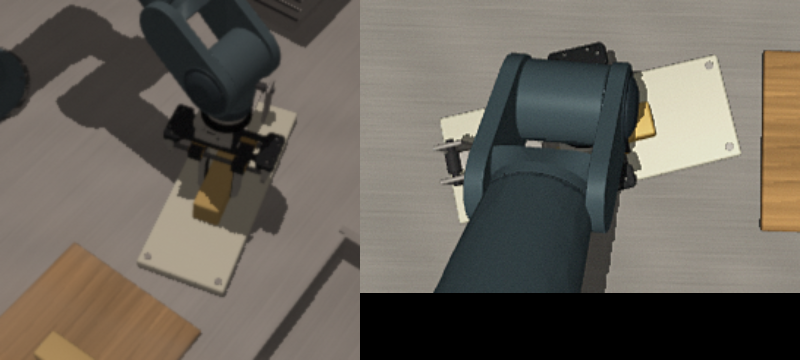

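Run:
```python
from h import *
Y=np.radians(105.4);u=np.array([np.cos(Y),np.sin(Y)]);S=np.array([.5178,.1062]);R=rot(Y+np.pi)
at=lambda a,z=.052:[*(S+(a-.025)*u),z]
for a in(.002,.0035,.005):
    if a>.002: move_linear(at(a),max_speed=.03)
    pause(.15);f=read_ft_force();print(a,f[:2]@u,f,(read_position()[:2]-S)@u)
    if f[:2]@u<-24:break
move_gripper(.07);p=read_position();move_linear([p[0],p[1],.17],R,max_speed=.2)
move_to([.42,-.12,.22],R)
B,H=[],[]
for c in["scene","top"]:
    s=snapshot(c);cv2.imwrite(f"pics/g_{c}.png",s["image"][:,:,::-1])
    m=masks_of("long_bar_center",c)[0]["pixels"];h=masks_of("hold_down",c)[0]["pixels"]
    B.append((m,s,cv2.dilate(h.astype(np.uint8),np.ones((9,9)))>0))
for n,ob in[("both",B),("scene",B[:1]),("top",B[1:])]:
    q,f=fit((S[0],S[1],Y),(.18,.046,.018,.062),ob);d=q[:2]-S;print(n,q[:2],np.degrees(q[2]),f,"along",d@u,"lat",d@[-u[1],u[0]])
print(read_t())
a=cv2.imread("pics/g_scene.png")[100:280,280:420];b=cv2.imread("pics/g_top.png")[180:330,110:360]
cv2.imwrite("pics/g.png",np.hstack([cv2.resize(a,(300,386)),np.pad(cv2.resize(b,(500,300)),((0,86),(0,0),(0,0)))]))
```

```text
0.002 -16.08681011435191 [  3.6823 -15.6716   2.209 ] -0.026175908448007757
0.0035 -20.7170551240478 [  4.7513 -20.1799   3.2174] -0.025660659658315998
0.005 -24.064848864048404 [  3.6422 -23.9578   2.204 ] -0.024883060408688557
both [0.5181 0.107 ] 106.85263169694106 0.22686797353092508 along 0.0007165796466199944 lat -0.00047902799349570897
scene [0.5171 0.1088] 107.75813804797009 0.10397867885018085 along 0.0026556784298483044 lat 2.417637212942787e-06
top [0.52   0.1073] 104.35637101734189 0.09707178025395179 along 0.0004400486481857399 lat -0.002370007680415746
20.05
```

View pics/g.png

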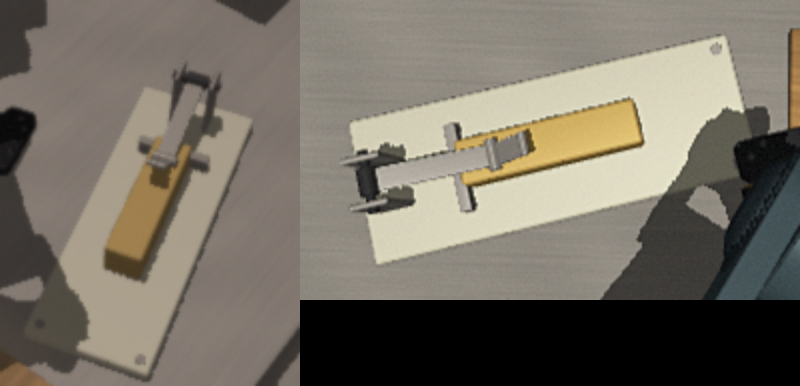

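Run:
```python
from h import *
Y=np.radians(105.35);u=np.array([np.cos(Y),np.sin(Y)]);v=np.array([-u[1],u[0]])
out=[]
for c,S in(("top",np.array([.5197,.1064])),("scene",np.array([.5156,.1084]))):
    s=snapshot(c)
    w=np.array([[-.12,-.06],[.13,-.06],[.13,.06],[-.12,.06]])
    P=np.array([[*(S+a*u+b*v),.062] for a,b in w])
    px=np.array([[(a+.12)*3000,(.06-b)*2400] for a,b in w]) # 3px/mm, 2.4 px/mm
    M=cv2.getPerspectiveTransform(proj(P,s).astype(np.float32),px.astype(np.float32))
    im=cv2.warpPerspective(s["image"],M,(750,288),flags=cv2.INTER_CUBIC)
    cv2.line(im,(0,int((.06-.023)*2400)),(750,int((.06-.023)*2400)),(255,0,0),1)
    cv2.line(im,(0,int((.06+.023)*2400)),(750,int((.06+.023)*2400)),(255,0,0),1)
    for a in(-.09,.09): cv2.line(im,(int((a+.12)*3000),0),(int((a+.12)*3000),288),(0,0,255),1)
    out.append(im)
cv2.imwrite("pics/k.png",np.vstack(out)[:,:,::-1])
```

```text
(no output)
```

View pics/k.png

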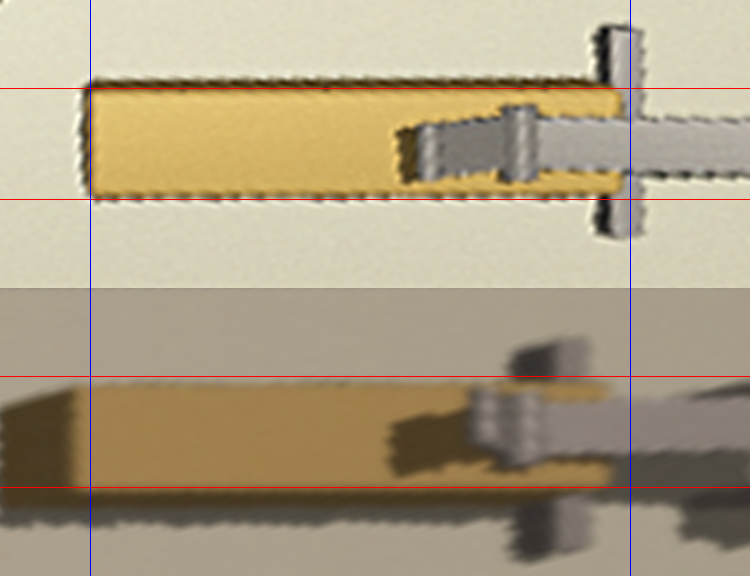

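Run:
```python
from h import *
print(read_t(),read_opening(),read_joint_velocities());finish_job()
```

```text
20.15 0.07022701506391095 [-0.3046 -0.2189 -0.0237 -0.0178 -0.063   0.0677]
the job is handed in; nothing more can be done
```

The long bar is seated under the hold-down arm against the end stop, and I handed the job in at about 20 s of the 35 s allowed.

**What I did:** I gripped the bar at its middle on the tray and laid it flat on the board short of the arm. I let go, checked its position, and gripped it again 25 mm behind its centre. Then I slid it in, let go, and moved the robot clear.

**Contact with the stop:** The resistance to sliding peaked at about 13 N and then settled to between 4 and 9.5 N. It rose to 24 N as the bar reached its expected end position, so I took that as contact.

**Last checks:**
- **Alignment:** In the top view squared up to the board, the bar's edges were parallel to the board's to within about half a degree, and centred to about 1 mm.
- **Hold-down arm:** The pictures show the arm resting on top of the bar.
- **Nose:** The nose appears to be at the stop with no gap beyond about 1 mm, which is as fine as the picture can resolve.

**What disagreed:**
- **Yaw:** Outline fits of the bar gave 104.4° from the top camera and 107.8° from the scene camera. The board is at about 105.4°. I put the bar figures down to shadow in the outlines.
- **Position along the board:** In the squared-up scene view, the bar and the stop both sat about 6–8 mm toward the robot's right of where they should be. Both moved together, so I took it as an error in that camera's board estimate, because the top view and the forces agreed with the bar being seated.

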